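# Hold a lamp head in the flip-over bayonet test stand

### The job

Turn the hinged plate of the test stand right over by its bar so that the bayonet socket on its underside faces up. Then take the flat-sided lamp head out of its cup, push it cap-down into the socket until its flange sits flush on the socket, twist it a quarter turn clockwise (seen from above) against the spring, and hold it there: finish while still gripping it, pressed flush and turned, because the springs throw it back if you let go. Leave the round plug and everything else on the bench where it is.

Things in the scene. Friction and masses are not known exactly. Their poses are not given: they have to be found in the camera images.
- flip_plate (a joint): Hinge of the stand's plate (aluminium, 90 x 80 x 8 mm), rad. 0 (start): level on the stand's +y side, plain face up, socket hanging underneath. Swings up and over to the -y side; 3.14: turned right over, level, socket up. Hard stops at both ends, no latch: it falls to the side it leans to (about 0.5 kg with the socket, 2 N to lift at the bar).
- hinge_mid (a point): Middle of the plate's hinge line, 62 mm above the bench. Axes: x along the hinge line, y from the hinge to the side where the plate starts, z up.
- stand: The test stand, bolted to the bench: steel base 150 (x) x 220 (y) x 12 mm, two hinge posts at x = +-56 mm, 76 mm high, four 57 mm high rests near y = +-89 mm. Origin: bench level under the middle of the hinge; axes as hinge_mid.
- bar_mid (a point): Middle of the plate's handle, moving with the plate: round steel bar, 12 mm diameter, parallel to the hinge line and 132 mm from it, 38 mm (to its centre) beyond the plate's outer edge, free length 66 mm between two arms 9 mm wide. 62 mm above the bench when the plate is level at either end; bare bench below it.
- socket_mouth (a point): Centre of the socket's mouth. z points out of the mouth (down at the start, up once the plate is over), x along the two lug slots, parallel to the hinge line. The mouth is 54 mm from the hinge line, and 106 mm above the bench once turned over.
- socket_disc (a point): Face of the contact disc at rest, 14 mm inside the socket, same axes. The socket is a square block, 62 x 62 x 40 mm, on the plate's face. Its mouth plate, 8 mm thick, has a keyhole: a 26 x 26 mm square opening, with two slots that make it 43 mm long (x) and 13 mm wide (y). Below the mouth plate the lugs can turn clockwise only (seen from above); fixed stops block the other way.
- socket_push (a joint): Sprung contact disc inside the socket, m of travel, 0 at rest (disc face 14 mm below the mouth). Spring 4 N at first touch, 500 N/m; 0.012 (10 N) when the lamp head's flange sits flush on the mouth; stop at 0.0135.
- socket_turn (a joint): Sprung turning part in the socket, rad, 0 at rest, grows clockwise seen from above. The lugs drive it after about 0.16 rad of play. Return spring 0.06 N m at 0, 0.17 N m at its stop, 1.47 (lamp head turned about 1.63 rad from its entry position). A quarter turn of the lamp head gives about 1.41. Nothing latches.
- lamp_head: LED lamp head, about 0.18 kg (varies), upright in one of two black cups, any yaw. Origin: centre of the nose's underside; z up, x along the cap's lugs and the head's long side. Nose 18 mm diameter (z 0 to 5 mm), stem 23 mm (5 to 26), two opposite lugs forming a bar 40 (x) x 9 (y) mm (5 to 13, foot tapered). The lugs are alike: half a turn makes no difference.
- lamp_flange (a point): On the lamp head's axis at the underside of its round black flange (56 mm diameter, 26 to 32 mm above the origin). Flush in the socket means this point at the socket mouth, origin 26 mm below it. The lugs are clear below the mouth plate once the origin is 21 mm below the mouth. Axes as the lamp head.
- lamp_grip (a point): Where to grip the lamp head: centre of its flat-sided aluminium housing, 60 mm above the origin. Housing 46 (x) x 30 (y) mm, from 32 to 84 mm above the origin; white lens to 90 mm. Grip it across the 30 mm (y) sides. Axes as the lamp head.
- cup_a: Black plastic cup fixed to the bench, 62 mm diameter, 33 mm high, bore 46 mm; holds the lamp head, whose flange rests on the rim (lamp origin 7 mm above the bench). Origin: centre of its underside. Left or right of the stand.
- cup_b: The same cup on the other side of the stand, holding the round plug.
- round_plug: Bystander in the other cup: plug with a 42 mm round knurled aluminium knob (68 mm tall in all), flange 56 mm, and a plain stem without lugs. Origin: centre of its underside.
- tape_roll: Bystander: cardboard ring 60 mm diameter, 19 mm high, lying flat. Origin: centre of its underside.
- screwdriver: Bystander: screwdriver lying near the robot's right side, about 200 mm long along its x. Origin near its middle.
- wrench: Bystander: flat wrench lying across the bench beyond the stand, along its x. Origin near its middle.
- glue: Bystander: white bottle 44 mm diameter, 110 mm high. Origin: centre of its underside.
- jar: Bystander: glass jar 60 mm diameter, 65 mm high. Origin: centre of its underside.
- offcut: Bystander: wood block 90 x 45 x 20 mm. Origin: centre of its underside.

How it is judged (in metres and radians):
On the way, in this order (a step that is already met when the one before it is completed fails the run):
1. the plate is turned right over, socket facing up (value of joint flip_plate above 3.05 rad), for 0.2 s.
2. the lamp head is pushed in with its lugs past the slots, not yet turned (horizontal distance between lamp_head and socket_mouth below 0.003 m and z of lamp_head in the frame of socket_mouth below -0.0205 m and value of joint socket_turn below 0.4 rad and value of joint flip_plate above 3.05 rad), for 0.02 s.
At the end, for the whole second after the job is handed in: Plate over (hinge > 3.05 rad); lamp head centred in the socket within 3 mm, upright within 0.07 rad, flange within 2.5 mm of flush, disc pushed > 9 mm, a quarter turn within 0.2 rad, sprung part > 1.25 rad, at rest, still gripped (> 2 N) (value of joint flip_plate above 3.05 rad and horizontal distance between lamp_head and socket_mouth below 0.003 m and z of lamp_head in the frame of socket_mouth below -0.0235 m and angle between the x axis of lamp_head and the y axis of socket_mouth, either way round below 0.2 rad and angle between the z axis of lamp_head and the z axis of socket_mouth, either way round below 0.07 rad and value of joint socket_turn above 1.25 rad and value of joint socket_push above 0.009 m and contact force between the fingers and lamp_head above 2 N and linear speed of lamp_head below 0.02 m/s); the arm keeps its last pose, push and grip.
It fails at once if the round plug is moved more than 30 mm (distance of round_plug from where it was at the start of the episode above 0.03 m).
It fails at once if a loose thing on the bench is moved more than 30 mm (distance of any of tape_roll, screwdriver, wrench, glue, jar, offcut from where it was at the start of the episode above 0.03 m).
It also fails if it takes over 66 s, if anything falls off the work surface, if the arm or the gripper's body presses on something with over 40 N, if the wrist force passes 120 N, or if a joint passes its speed limit or range.

### The arm

A 6-joint arm with a two-finger parallel gripper is mounted at the origin on the work surface. World frame = base frame: x ahead of the robot, y to its left, z up, the work surface at z = 0. Lengths are in mm, angles in rad, forces in N, time in s.
With the tool pointing down it reaches from about 300 to 775 mm from the base axis. Payload 14.6 kg.
Tool frame: the origin (TCP) lies on the centre line of the jaws, within the pads' length; the fingertips stand 19 mm ahead of it and the grasp point (between the pads) is the TCP (bot.tip_reach is the distance from the TCP to the fingertips, in mm); y points along the fingers, x is the direction in which the jaws open and shut, and the axes are right-handed (so a half turn about y gives the same grasp; the last joint's range is limited). The gripper opens to 85 mm and grips with 20 to 120 N. Pads are 22 mm wide; open, the fingers measure 114 mm over their backs; the gripper's body (76 mm by 85 mm) begins 54 mm behind the grasp point. The pads swing forward as they close: fully open they stand 13 mm farther back than shut.
Start: joints at [1.105, 0.3, 1.521, -0, 1.321, -0.067], TCP at [213.569, 506.831, 250.281] pointing down, gripper open.
Joint ranges: [-3.03, 3.03], [-0.79, 2.21], [0.23, 2.52], [-1.04, 4.18], [0, 3.07], [-2.55, 2.55]. Speed limits (rad/s): [2.22, 2.22, 2.57, 3.14, 3.14, 3.14].

### API

Orientations are given as a unit quaternion [w, x, y, z].
In Python, from rig import bot gives the robot as it stands. Calls block until the motion is done:
- bot.move_to(position, orientation): joint-space move of the TCP to a pose.
- bot.servo_line(position, attitude=None, speed=150, until_force=None): straight line of the TCP; attitude=None keeps the orientation; speed is the mean speed in mm/s. With until_force (N) it stops when the force on the tool has changed by that much, and returns True; else False.
- bot.move_joints(angles): joint-space move.
- bot.move_gripper(opening, grip_force=None): finger opening in mm; grip_force is the grip in N (None keeps the last); returns when the fingers have stopped.
- bot.dwell(seconds).
- bot.ik(position, orientation): joint angles nearest the present ones, or None.
- bot.read_state(): the state.
- bot.read_camera(name): name is "scene" or "top"; returns a dict with "image" (420x560x3 uint8, blue, green, red), "depth" (420x560 float32, mm along the optical axis (not along the pixel's ray), 0 where there is no reading), "fovy" (degrees; the focal length in pixels is half the picture's height over the tangent of half this angle, whatever the lens; pixels are square), "cx", "cy" (the principal point, pixels), "eye" and "attitude" of the camera in the world. Camera axes: x right, y down, z forward; pixel columns grow to the right and rows downward; lengths in mm; the calibration is good to about 2 mm. A picture is of the moment at which its call begins.
A pose or a line that the arm cannot do raises bot.MotionError and nothing moves.
- bot.finish_job(): hands the job in, once; it reports no verdict.
The state is a dict: "clock": time; "joint_positions": joint angles; "qvel": joint speeds; "effort": joint torques, N m; "ee_pos": TCP position; "tool_rot": TCP orientation; "ft_force": force on the tool from outside, world axes, zero at the start; "moment": the same for the moment, N m; "grip_width": finger opening in mm.
Only numpy, scipy, OpenCV 4.12 (cv2) and the standard library are available. Lean on these libraries where they do the work, as an engineer would, in place of code of your own. Each camera call takes 0.05 s, during which the arm holds its last target.

## Working session

There is one attempt and no reset: what is moved stays moved. The work goes in short steps, each a Python script; the robot and the scene stay as the last script left them, time stands still between calls to the robot, and variables do not carry over. Pictures are saved under pics/ and viewed, and the job is handed in when it is done.

```bash
ls; mkdir -p pics; python3 - <<'E'
from rig import bot
import cv2
for n in ("scene","top"):
    c=bot.read_camera(n); cv2.imwrite(f"pics/{n}0.png",c["image"])
    print(n,c["fovy"],c["cx"],c["cy"],c["eye"],c["attitude"],(c["depth"]>0).mean())
s=bot.read_state();print(s, bot.tip_reach)
E
```

```text
pics
scene 49.758202385663694 278.2544537885069 213.77829108711427 [1269.74849974 -107.3382187   812.07084834] [-0.2948904   0.7069227   0.58835436 -0.25911211] 0.9961394557823129
top 45.84234681244718 284.5566116800043 210.9747698997282 [ 352.1226373    25.5543619  1250.14473164] [-0.04938587  0.70927798 -0.70159024  0.04750695] 0.9960289115646258
{'clock': 0.1, 'joint_positions': array([ 1.10538969e+00,  3.00436496e-01,  1.52154037e+00,  3.87908945e-06,
        1.32072182e+00, -6.66223468e-02]), 'qvel': array([ 0.00022394, -0.00144319, -0.00255297, -0.0002259 , -0.00104641,
       -0.00145464]), 'effort': array([ 3.40346414e-03, -5.44370413e+01, -3.62376416e+01, -4.39494977e-05,
        2.99098676e-03,  1.47172966e-05]), 'ee_pos': array([213.48653137, 506.65719071, 249.75751016]), 'tool_rot': array([-0.58893752,  0.5893234 ,  0.39071632, -0.39139659]), 'ft_force': array([ 0.11055575, -0.58982498, -0.52081323]), 'moment': array([ 0.02903174, -0.0188946 , -0.01843048]), 'grip_width': 85.19674680000092} 19.0
```

View pics/scene0.png

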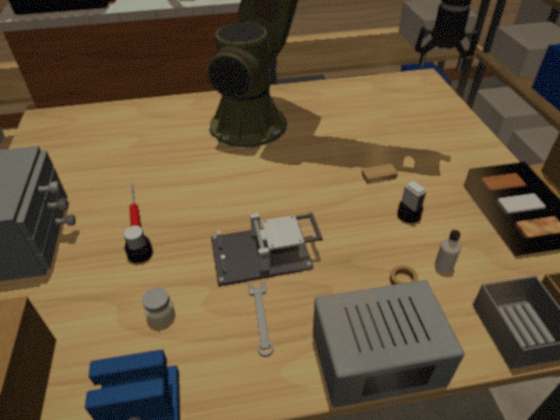

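View pics/top0.png

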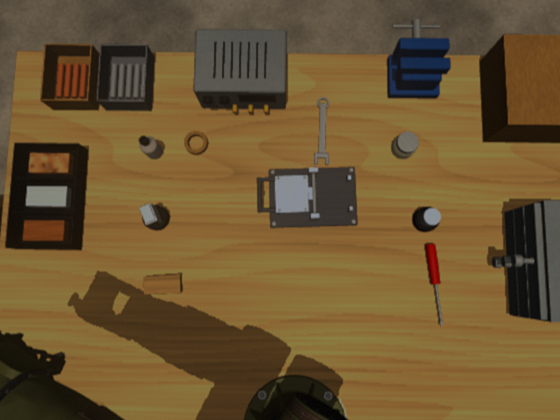

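The scene picture shows the stand mid-image with its bar at about (312,230), and the lamp head in the cup at (411,200). In the top view the bar is at (264,194), the hinge at about (315,193), the lamp head at (151,214) and the round plug at (428,218).

```bash
cat > h.py <<'E'
import numpy as np, cv2
from scipy.spatial.transform import Rotation as R
def rot(q): return R.from_quat([q[1],q[2],q[3],q[0]])
def quat(r):
    x,y,z,w=r.as_quat(); return np.array([w,x,y,z])
class Cam:
    def __init__(s,c):
        s.im=c["image"];s.d=c["depth"];s.h,s.w=s.d.shape
        s.f=s.h/2/np.tan(np.radians(c["fovy"])/2);s.cx=c["cx"];s.cy=c["cy"]
        s.eye=np.array(c["eye"]);s.M=rot(c["attitude"]).as_matrix()
    def ray(s,u,v):
        u=np.asarray(u,float);v=np.asarray(v,float)
        return np.stack([(u-s.cx)/s.f,(v-s.cy)/s.f,np.ones_like(u)],-1)@s.M.T
    def on_z(s,u,v,z):
        r=s.ray(u,v); t=(z-s.eye[2])/r[...,2]; return s.eye+r*t[...,None]
    def cloud(s):
        v,u=np.mgrid[:s.h,:s.w]; return s.eye+s.ray(u,v)*s.d[...,None]
    def proj(s,p):
        c=(np.asarray(p,float)-s.eye)@s.M; return np.stack([s.f*c[...,0]/c[...,2]+s.cx,s.f*c[...,1]/c[...,2]+s.cy],-1)
E
python3 - <<'E'
from rig import bot
from h import *
for n,pts in (("top",[(120,300),(380,300),(264,194),(292,193),(315,193),(340,195),(151,214),(428,218)]),("scene",[(300,130),(180,250),(314,230),(285,232),(411,196)])):
    c=Cam(bot.read_camera(n)); P=c.cloud()
    for u,v in pts: print(n,u,v,P[v,u].round(1))
    x0,y0,x1,y1=(230,140,370,250) if n=="top" else (200,170,440,290)
    cv2.imwrite(f"pics/{n}1.png",cv2.resize(cv2.convertScaleAbs(c.im[y0:y1,x0:x1],alpha=1.3),None,fx=5 if n=="top" else 3.3,fy=5 if n=="top" else 3.3,interpolation=cv2.INTER_CUBIC))
    np.save(f"{n}P.npy",P)
    if n=="top":cv2.imwrite("pics/toplamp.png",cv2.resize(cv2.convertScaleAbs(c.im[180:250,110:200],alpha=1.3),None,fx=8,fy=8,interpolation=cv2.INTER_CUBIC))
E
```

```text
top 120 300 [2.973e+02 4.356e+02 2.000e-01]
top 380 300 [ 304.3 -209.8   -3.4]
top 264 194 [567.   82.6   4.8]
top 292 193 [559.3  12.1  67.5]
top 315 193 [560.3 -43.6  65.3]
top 340 195 [ 565.4 -110.    11. ]
top 151 214 [500.6 342.2  97.7]
top 428 218 [ 500.8 -311.8   76.9]
scene 300 130 [ 71.8 158.1   5.6]
scene 180 250 [ 513.  -229.3    2.5]
scene 314 230 [566.7  85.2  63.3]
scene 285 232 [563.3  18.1  66.6]
scene 411 196 [509.9 340.2  74.3]
```

View pics/top1.png

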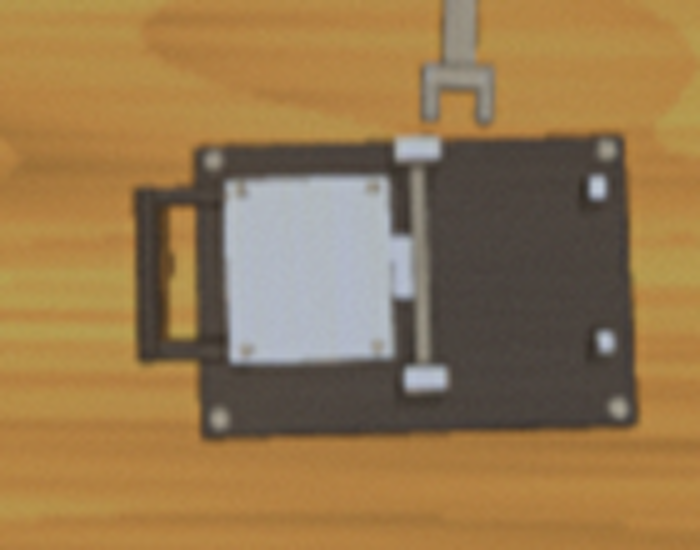

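View pics/scene1.png

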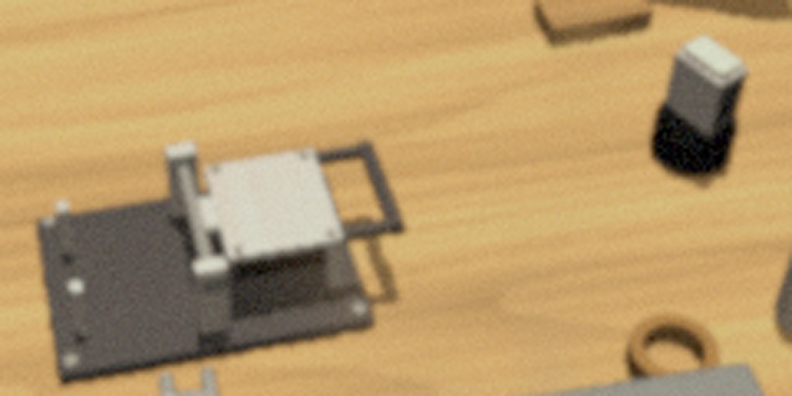

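View pics/toplamp.png

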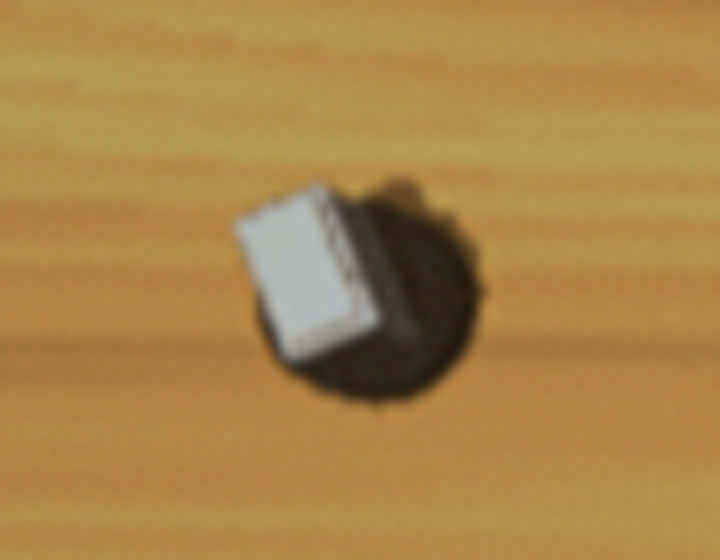

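Enlarged, the top view shows the base corners at full-image (269,169), (354,167), (357,225) and (271,227). The post tops are at (313.6,170) and (315.4,216), and the bar centre is at about (260,195). The lens is a rectangle centred near (148.5,214). Next I'll measure these properly.

```bash
cat > meas.py <<'E'
from rig import bot
from h import *
T=Cam(bot.read_camera("top"));S=Cam(bot.read_camera("scene"))
def tri(a,b,lab):
    d1=T.ray(*a);d2=S.ray(*b);A=np.stack([d1,-d2],1)
    k=np.linalg.lstsq(A,S.eye-T.eye,rcond=None)[0]
    p=T.eye+k[0]*d1;q=S.eye+k[1]*d2
    print(lab,((p+q)/2).round(1),"gap",np.linalg.norm(p-q).round(1)); return (p+q)/2
if __name__=="__main__":
    hsv=cv2.cvtColor(T.im,cv2.COLOR_BGR2HSV)
    # base
    m=np.zeros(T.d.shape,np.uint8); sub=(slice(140,250),slice(230,370))
    dark=((hsv[...,2]<95)&(hsv[...,1]<110)).astype(np.uint8)
    white=((hsv[...,2]>125)&(hsv[...,1]<60)).astype(np.uint8)
    t=lambda c,o:(np.array(c)/5+np.array(o)) 
    o=(230,140)
    base=[(197,148),(621,137),(635,425),(205,438)]
    B=np.array([T.on_z(*(t(c,o)-.4),12) for c in base]);print("base",B.round(1).tolist(),B.mean(0).round(1),[np.linalg.norm(B[i]-B[i-1]).round(1) for i in range(4)])
    posts=np.array([T.on_z(*(t(c,o)-.4),76) for c in [(418,150),(426,379)]]);print("posts",posts.round(1).tolist(),posts.mean(0))
    bar=np.array([T.on_z(*(t(c,o)-.4),65) for c in [(151,190),(153,360)]]);print("bar",bar.round(1).tolist(),bar.mean(0))
    ub=posts[0]-posts[1]; print("hinge yaw",np.arctan2(ub[1],ub[0]))
    ss=lambda c:np.array(c)/3.3+np.array((200,170))-.35
    tt=lambda c:t(c,o)-.4
    tri(tt((418,150)),ss((210,266)),"post far top"); tri(tt((426,379)),ss((180,150)),"post near top")
    tri(tt((151,190)),ss((398,227)),"bar end far");tri(tt((153,360)),ss((367,147)),"bar end near")
    # lens
    for c,n,(x0,y0,x1,y1) in((T,"T",(110,180,200,250)),(S,"S",(385,170,440,230))):
        h=cv2.cvtColor(c.im,cv2.COLOR_BGR2HSV); w=np.zeros(c.d.shape,np.uint8)
        w[y0:y1,x0:x1]=((h[...,1]<70)&(h[...,2]>(115 if n=="T" else 150)))[y0:y1,x0:x1]
        k=cv2.findContours(w,0,2)[0];k=max(k,key=cv2.contourArea)
        r=cv2.minAreaRect(k);print(n,"lens",r); bx=cv2.boxPoints(r);
        if n=="T":
            L=c.on_z(bx[:,0],bx[:,1],97);print(L.round(1).tolist(),L.mean(0).round(1),[np.linalg.norm(L[i]-L[i-1]).round(1) for i in range(4)])
            a,b=L[1]-L[0],L[2]-L[1]; l=a if np.linalg.norm(a)>np.linalg.norm(b) else b; print("lens long yaw",np.arctan2(l[1],l[0])%np.pi)
            tc=r[0]
        else: tri(tc,r[0],"lens centre")
E
python3 meas.py
python3 - <<'E'
import numpy as np
P=np.load("topP.npy")[140:250,100:240];
for lo,hi in((88,105),(26,42)):
    m=(P[...,2]>lo)&(P[...,2]<hi)&(abs(P[...,0]-500)<60)&(abs(P[...,1]-340)<60);q=P[m];print(lo,len(q),q.mean(0),np.median(q[:,2]),q.min(0),q.max(0))
P=np.load("topP.npy")[150:240,240:370];
m=(P[...,2]>55)&(P[...,1]>-25);q=P[m];print(len(q),q.mean(0),np.median(q[:,2]),q.min(0),q.max(0))
E
```

```text
base [[629.9, 70.6, 12.0], [637.9, -145.3, 12.0], [490.4, -151.2, 12.0], [481.6, 64.3, 12.0]] [560.  -40.4  12. ] [np.float64(148.5), np.float64(216.1), np.float64(147.6), np.float64(215.6)]
posts [[615.7, -38.5, 76.0], [504.3, -42.6, 76.0]] [559.98590126 -40.53567112  76.        ]
bar [[596.9, 90.7, 65.0], [513.5, 88.3, 65.0]] [555.21674961  89.49396417  65.        ]
hinge yaw 0.037342656523999734
post far top [615.9 -39.1  74.6] gap 1.2
post near top [504.2 -43.5  75.8] gap 1.7
bar end far [597.   91.5  65.5] gap 1.7
bar end near [513.9  89.2  63.2] gap 1.6
T lens ((147.33135986328125, 213.19525146484375), (17.692310333251953, 11.538463592529297), 67.38013458251953)
[[516.4, 372.2, 97.0], [527.2, 347.7, 97.0], [488.7, 329.9, 97.0], [478.0, 354.4, 97.0]] [502.6 351.1  97. ] [np.float64(42.3), np.float64(26.8), np.float64(42.4), np.float64(26.7)]
lens long yaw 0.4332534093533553
S lens ((415.7297668457031, 185.87838745117188), (15.925926208496094, 6.626115798950195), 35.53767776489258)
lens centre [502.3 350.6  98.5] gap 0.0
88 247 [502.86879399 350.40338694  95.50593257] 96.55502039832572 [477.96519089 329.95544333  88.00049642] [528.02500447 372.79375514 104.64061498]
26 176 [499.72035844 338.58590727  35.79249283] 36.532690015743924 [474.25562839 320.70766524  26.48066256] [534.37473575 382.75266141  41.89535369]
1528 [553.1433365   27.24461472  99.03116159] 66.64213382780724 [352.1226373  -24.50781937  55.12643751] [ 605.21973135   97.57176599 1250.14473164]
```

The measurements agree with each other and with the given sizes: hinge at (560,-40.5) with yaw about 0.038, bar at about (555,91,62), lamp axis at about (502.5,350.8) with yaw about 0.433. I'll plan the flip and check reachability.

```bash
cat >> h.py <<'E'
H=np.array([560,-40.5,62.]); YAW=0.038
sx=np.array([np.cos(YAW),np.sin(YAW),0]); sy=np.array([-np.sin(YAW),np.cos(YAW),0]); ez=np.array([0,0,1.])
def tool(jaw,tilt=None):
    """jaw: horizontal yaw of tool x; tool y down"""
    x=np.array([np.cos(jaw),np.sin(jaw),0]); y=-ez; z=np.cross(x,y)
    return R.from_matrix(np.stack([x,y,z],1))
def flip_pose(th,sgn,r=132.):
    p=H+r*(np.cos(th)*sy+np.sin(th)*ez)
    tilt=max(0,th-np.pi/2)/(np.pi/2)*np.radians(20)
    o=R.from_rotvec(sx*tilt)*tool(YAW+sgn*np.pi/2)   # +rot about sx takes up(z) towards -y
    return p,quat(o)
E
python3 - <<'E'
from rig import bot
from h import *
s=bot.read_state(); M=rot(s["tool_rot"]).as_matrix(); print(M.round(2)); print("jaw yaw",np.arctan2(M[1,0],M[0,0]))
for sg in(1,-1):
    for th in np.linspace(0,np.pi,5):
        p,q=flip_pose(th,sg); j=bot.ik(p.tolist(),q.tolist()); print(sg,th.round(2),p.round(1),None if j is None else np.round(j,2))
for nm,p,yw in(("lamp",[502.5,350.8,68],.433),("sock",[562,-94.5,140],.038),("sockturn",[562,-94.5,140],.038-np.pi/2)):
    for sg in(1,-1):
        j=bot.ik(p,quat(tool(yw+sg*np.pi/2)).tolist()); print(nm,sg,None if j is None else np.round(j,2))
E
```

```text
[[ 0.39 -0.   -0.92]
 [ 0.92 -0.    0.39]
 [-0.   -1.    0.  ]]
jaw yaw 1.171990699568746
1 0.0 [555.   91.4  62. ] [ 0.1   0.55  1.64 -0.    0.95 -1.51]
1 0.79 [556.5  52.8 155.3] [ 0.03  0.41  1.6  -0.    1.13 -1.58]
1 1.57 [560.  -40.5 194. ] [-0.14  0.38  1.55 -0.    1.21 -1.75]
1 2.36 [ 563.5 -133.8  155.3] [-0.36  0.48  1.5   0.17  1.23 -2.03]
1 3.14 [ 565.  -172.4   62. ] [-0.47  0.68  1.47  0.33  1.19 -2.23]
-1 0.0 [555.   91.4  62. ] [ 0.1   0.55  1.64 -0.    0.95  1.63]
-1 0.79 [556.5  52.8 155.3] [ 0.03  0.41  1.6  -0.    1.13  1.56]
-1 1.57 [560.  -40.5 194. ] [-0.14  0.38  1.55 -0.    1.21  1.4 ]
-1 2.36 [ 563.5 -133.8  155.3] [-0.36  0.48  1.5   0.17  1.23  1.11]
-1 3.14 [ 565.  -172.4   62. ] [-0.47  0.68  1.47  0.33  1.19  0.91]
lamp 1 [ 0.55  0.64  1.49 -0.    1.02 -1.45]
lamp -1 [ 0.55  0.64  1.49 -0.    1.02  1.69]
sock 1 [-0.23  0.46  1.58 -0.    1.11 -1.84]
sock -1 [-0.23  0.46  1.58 -0.    1.11  1.3 ]
sockturn 1 [-0.23  0.46  1.58 -0.    1.11 -0.27]
sockturn -1 None
```

```bash
python3 - <<'E'
from rig import bot
from h import *
bot.move_gripper(34,30)
p,q=flip_pose(0,1)
bot.move_to((p+[0,0,120]).tolist(),q.tolist())
print(bot.servo_line((p+[0,0,2]).tolist(),speed=120,until_force=15))
s=bot.read_state();print(s["clock"],s["ee_pos"].round(1),s["ft_force"].round(1))
bot.move_gripper(0,30)
s=bot.read_state();print(s["clock"],s["grip_width"],s["ft_force"].round(1))
for n in("top","scene"):
    c=bot.read_camera(n);cv2.imwrite(f"pics/{n}2.png",cv2.resize(c["image"][140:300,180:420] if n=="scene" else c["image"][120:270,180:400],None,fx=3,fy=3))
E
```

```text
False
3.9417 [555.4  91.5  64.7] [-0.5  0.5 -0.1]
4.2667 10.786767489083166 [-1.3 -2.4  5.9]
```

View pics/scene2.png

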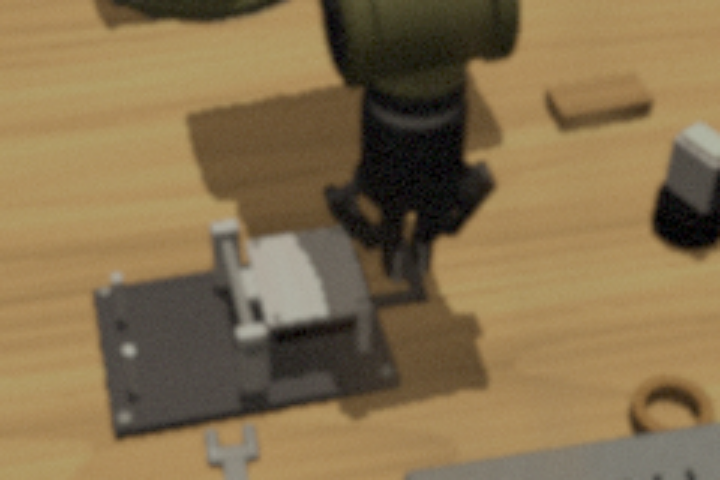

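The picture shows the fingers closed on the bar between its arms (around (410,285)); the measured width is 10.8 mm. Now the flip, in short chords with force monitoring.

```bash
sed -i 's/np.radians(20)/np.radians(30)/' h.py; python3 - <<'E'
from rig import bot
from h import *
ok=all(bot.ik(*[a.tolist() for a in flip_pose(t,1)]) is not None for t in np.linspace(0,np.pi,17)); print(ok)
s=bot.read_state(); 
if ok:
  for t in np.linspace(0,np.pi,19)[1:]:
    p,q=flip_pose(t,1)
    bot.servo_line((p+[0,0,2*np.cos(t)**2 if t<1.5 else 0]).tolist(),q.tolist(),speed=120)
    s=bot.read_state();print(round(t,2),s["clock"].__round__(2),s["ee_pos"].round(1),s["ft_force"].round(1),round(s["grip_width"],1))
    if np.linalg.norm(s["ft_force"])>60: break
c=bot.read_camera("scene");cv2.imwrite("pics/scene3.png",cv2.resize(c["image"][140:300,140:380],None,fx=3,fy=3))
E
```

```text
True
0.17 4.71 [555.4  89.4  87.2] [ 4.5  0.6 -1.9] 10.7
0.35 5.05 [555.5  84.1 108.8] [ 3.9  7.1 -1. ] 10.6
0.52 5.39 [555.9  75.3 129.7] [ 2.2 14.3  4.2] 11.2
0.7 5.73 [556.4  63.2 149.1] [-3.4 23.6 14.2] 10.4
0.87 6.08 [557.5  47.4 166.3] [-7.  26.3 25.8] 10.8
1.05 6.42 [558.4  27.8 179.8] [-9.3 21.  32. ] 10.8
1.22 6.76 [559.2   5.9 189.4] [-10.6  14.5  34. ] 10.8
1.4 7.1 [560.1 -17.4 194.8] [-8.4  4.7 29.5] 10.9
1.57 7.44 [560.9 -41.  196. ] [-3.6  0.2 23. ] 10.6
1.75 7.78 [561.8 -64.5 193.2] [-0.8 -2.5 16.8] 10.2
1.92 8.12 [562.6 -86.8 186.5] [ 2.3 -3.8 11.4] 10.6
2.09 8.47 [ 563.3 -107.4  176.1] [ 5.2 -2.6  5.5] 10.7
2.27 8.81 [ 563.9 -126.2  162.3] [ 6.9 -2.5  2.6] 10.7
2.44 9.15 [ 564.4 -142.3  145.8] [ 6.3 -2.3  0.4] 10.5
2.62 9.49 [ 564.7 -155.2  126.5] [ 6.8 -0.9 -0. ] 10.4
2.79 9.83 [ 564.9 -164.9  105.4] [ 6.1 -1.8 -0.7] 10.8
2.97 10.18 [ 565.3 -170.7   83.2] [ 7.1 -0.4 -0.4] 10.4
3.14 10.52 [ 564.8 -171.8   60.6] [2.9 5.1 0.6] 11.2
```

View pics/scene3.png

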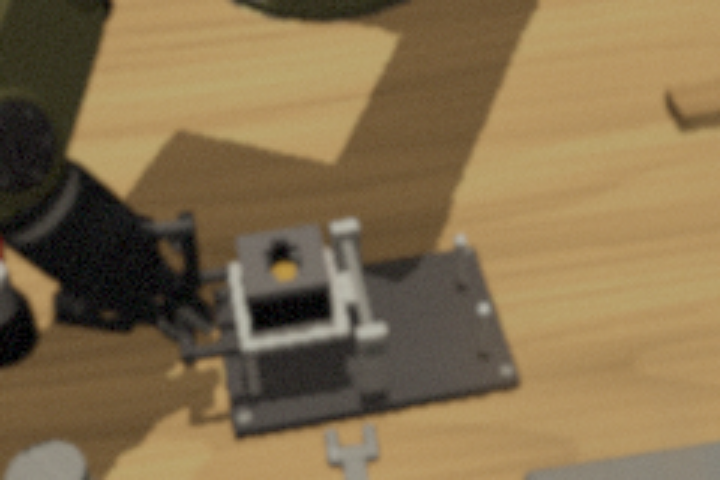

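The plate is over: the socket faces up, with its keyhole at about (285,258) in the crop. I'll open slightly, back off along the tool axis and swing to the lamp side, then look again.

```bash
python3 - <<'E'
from rig import bot
from h import *
bot.move_gripper(26,30)
s=bot.read_state();M=rot(s["tool_rot"]).as_matrix()
bot.servo_line((s["ee_pos"]-130*M[:,1]).tolist(),speed=200)
bot.move_gripper(70,30)
q=quat(tool(.433+np.pi/2)).tolist()
bot.move_to([502.5,350.8,190],q)
for n in("top","scene"):
    c=bot.read_camera(n);cv2.imwrite(f"pics/{n}4.png",c["image"])
    np.savez(f"{n}4.npz",**{k:np.asarray(v) for k,v in c.items()})
s=bot.read_state();print(s["clock"],s["ee_pos"].round(1),s["ft_force"].round(1))
T=cv2.imread("pics/top4.png");S=cv2.imread("pics/scene4.png")
cv2.imwrite("pics/top4c.png",cv2.resize(cv2.convertScaleAbs(T[155:240,260:370],alpha=1.5),None,fx=7,fy=7,interpolation=cv2.INTER_CUBIC))
cv2.imwrite("pics/scene4c.png",cv2.resize(S[190:280,200:320],None,fx=6,fy=6,interpolation=cv2.INTER_CUBIC))
E
```

```text
14.3833 [503.  350.  189.9] [0.8 0.6 0.1]
```

View pics/top4c.png

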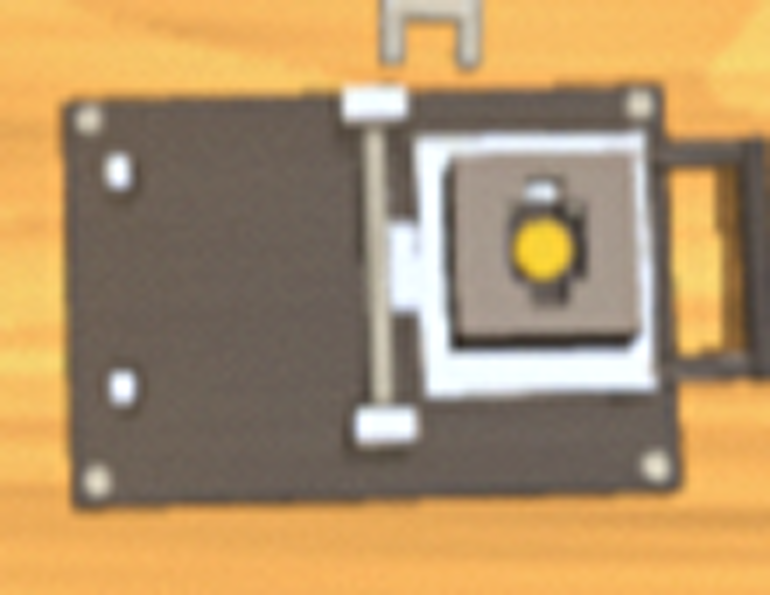

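View pics/scene4c.png

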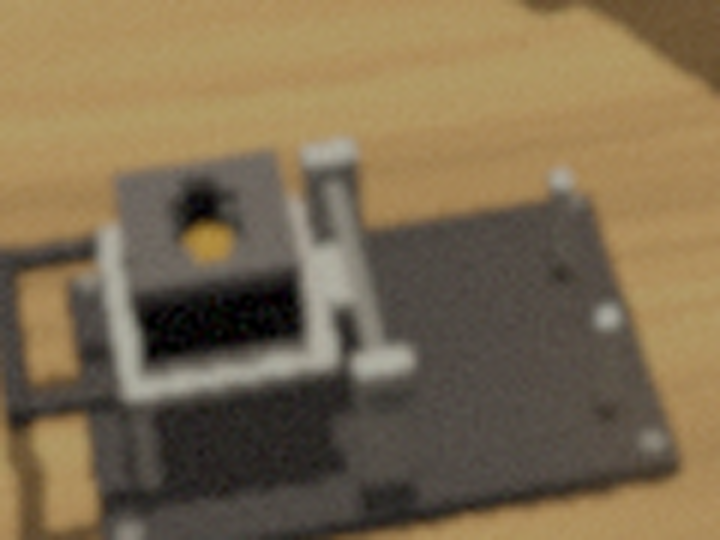

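View pics/scene4.png

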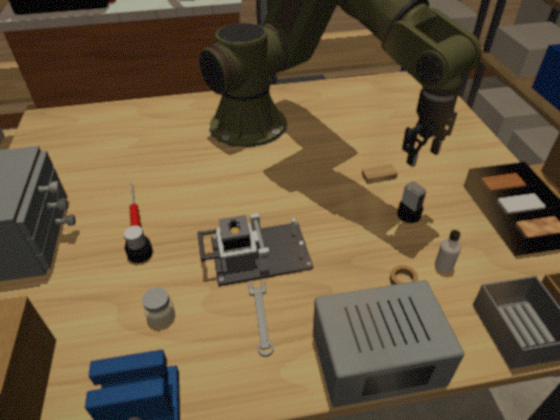

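```bash
cat > sock.py <<'E'
from h import *
import meas
C={}
for n in("top","scene"):
    z=np.load(f"{n}4.npz");C[n]=Cam({k:z[k] for k in z.files})
ctr={}
for n,box in(("top",(320,350,172,206)),("scene",(217,252,213,242))):
    c=C[n];P=c.cloud();m=np.zeros(c.d.shape,np.uint8);u0,u1,v0,v1=box
    m[v0:v1,u0:u1]=((P[...,2]>98)&(P[...,2]<114))[v0:v1,u0:u1]
    print(n,m.sum(),P[m>0].mean(0).round(1),np.median(P[m>0][:,2]))
    k=max(cv2.findContours(m,0,2)[0],key=cv2.contourArea);hull=cv2.convexHull(k)
    q=cv2.approxPolyN(hull,4,None,-1,True) if hasattr(cv2,"approxPolyN") else hull
    q=q.reshape(-1,2).astype(float);L=c.on_z(q[:,0],q[:,1],106);print(q.tolist(),L.round(1).tolist(),L.mean(0).round(1),[np.linalg.norm(L[i]-L[i-1]).round(1) for i in range(4)])
    r=cv2.minAreaRect(k);print(r)
    ctr[n]=np.array(q.mean(0))
meas.T,meas.S=C["top"],C["scene"]
meas.tri(ctr["top"],ctr["scene"],"mouth")
print("manual corners:")
t=np.array([(452,157),(632,151),(641,331),(457,338)])/7+[260,155]-.43
L=C["top"].on_z(t[:,0],t[:,1],106);print(L.round(1).tolist(),L.mean(0).round(1),[np.linalg.norm(L[i]-L[i-1]).round(1) for i in range(4)])
t2=np.array([(115,178),(275,150),(300,270),(135,300)])/6+[200,190]-.42
L=C["scene"].on_z(t2[:,0],t2[:,1],106);print(L.round(1).tolist(),L.mean(0).round(1),[np.linalg.norm(L[i]-L[i-1]).round(1) for i in range(4)])
meas.tri(t.mean(0),t2.mean(0),"mouth")
# yellow disc
for n in C:
    c=C[n];h=cv2.cvtColor(c.im,cv2.COLOR_BGR2HSV)
    m=((h[...,0]>18)&(h[...,0]<32)&(h[...,1]>150)).astype(np.uint8);b=(325,350,180,200) if n=="top" else (225,245,220,236)
    w=np.zeros_like(m);w[b[2]:b[3],b[0]:b[1]]=m[b[2]:b[3],b[0]:b[1]];mm=cv2.moments(w);u,v=mm["m10"]/mm["m00"],mm["m01"]/mm["m00"];print("disc",n,w.sum(),u,v,c.on_z(u,v,92).round(1))
print("pred mouth",(H-54*sy+[0,0,44]).round(1))
E
python3 sock.py
```

```text
top 536 [563.9 -91.5 106.2] 106.2193218241166
[[349.0, 176.0], [349.0, 202.0], [325.0, 202.0], [323.0, 176.0]] [[594.5, -120.9, 106.0], [532.7, -120.5, 106.0], [532.1, -64.6, 106.0], [593.9, -59.9, 106.0]] [563.3 -91.5 106. ] [np.float64(61.0), np.float64(61.8), np.float64(55.9), np.float64(61.9)]
((336.5, 189.0), (26.0, 25.0), 90.0)
scene 560 [566.5 -95.  106.9] 107.60257826920883
[[251.0, 237.0], [222.0, 241.0], [218.0, 218.0], [245.0, 214.0]] [[601.2, -62.8, 106.0], [601.0, -125.0, 106.0], [529.1, -127.9, 106.0], [527.9, -66.8, 106.0]] [564.8 -95.6 106. ] [np.float64(73.4), np.float64(62.2), np.float64(72.0), np.float64(61.1)]
((234.58425903320312, 227.5265350341797), (23.42209243774414, 29.030757904052734), 80.90972137451172)
mouth [563.5 -93.7 103.4] gap 3.9
manual corners:
[[591.5, -62.6, 106.0], [594.2, -122.9, 106.0], [533.1, -125.5, 106.0], [530.1, -64.2, 106.0]] [562.2 -93.8 106. ] [np.float64(61.4), np.float64(60.4), np.float64(61.1), np.float64(61.3)]
[[533.4, -126.5, 106.0], [529.9, -66.1, 106.0], [593.5, -64.9, 106.0], [596.9, -124.5, 106.0]] [563.4 -95.5 106. ] [np.float64(63.5), np.float64(60.5), np.float64(63.6), np.float64(59.7)]
mouth [562.4 -94.8 104.1] gap 1.6
disc top 52 337.0192307692308 190.30769230769232 [562.7 -94.1  92. ]
disc scene 30 234.06666666666666 228.86666666666667 [556.1 -95.7  92. ]
pred mouth [562.1 -94.5 106. ]
```

Three independent estimates of the mouth agree at about (562.3,-94.5,106). Next I'll grasp the lamp head.

```bash
python3 - <<'E'
from rig import bot
from h import *
r=bot.servo_line([502.5,350.8,67.5],speed=100,until_force=15); s=bot.read_state();print(r,s["ee_pos"].round(1),s["ft_force"].round(1))
bot.move_gripper(0,60)
s=bot.read_state();print(s["clock"],s["ee_pos"].round(1),s["ft_force"].round(1),s["moment"].round(2),s["grip_width"])
bot.servo_line([502.5,350.8,140],speed=100)
s=bot.read_state();print(s["clock"],s["ee_pos"].round(1),s["ft_force"].round(1),s["moment"].round(2),s["grip_width"])
c=bot.read_camera("scene");cv2.imwrite("pics/scene5.png",cv2.resize(c["image"][100:260,320:500],None,fx=3.5,fy=3.5,interpolation=cv2.INTER_CUBIC))
E
```

```text
False [502.8 351.   68.2] [ 0.1  0.3 -0.4]
16.3 [502.7 350.9  67.9] [-1.  -0.1  4.6] [-0.07  0.1   0.01] 29.242453761463306
17.175 [502.2 350.6 139.2] [ 0.4  0.3 -2.6] [0.01 0.01 0.  ] 29.70188695603517
```

View pics/scene5.png

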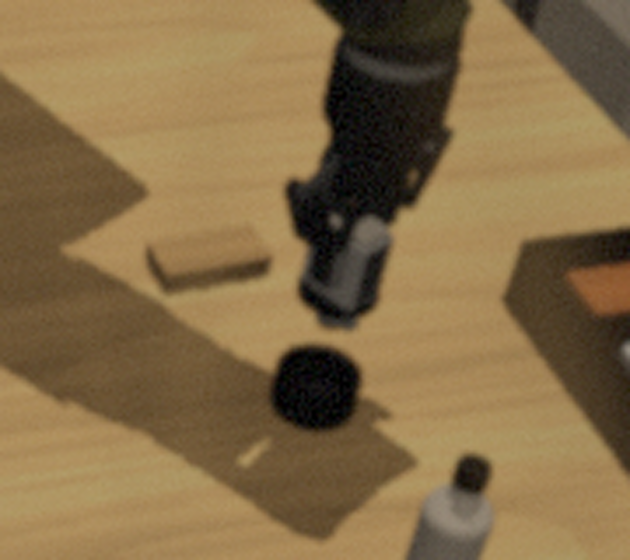

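The lamp head is out of the cup, held upright at 29.7 mm width (about (345,265) in the crop). Now over the socket.

```bash
python3 - <<'E'
from rig import bot
from h import *
bot.servo_line([502.5,350.8,215],speed=200)
q=quat(tool(YAW+np.pi/2)).tolist()
bot.move_to([562.3,-94.5,215],q)
bot.move_gripper(0,100)
bot.servo_line([562.3,-94.5,178],speed=80)
bot.dwell(.3)
s=bot.read_state();print(s["clock"],s["ee_pos"].round(1),s["ft_force"].round(1),s["moment"].round(2),s["grip_width"])
c=bot.read_camera("scene");cv2.imwrite("pics/scene6.png",cv2.resize(c["image"][150:270,170:310],None,fx=5,fy=5,interpolation=cv2.INTER_CUBIC))
np.savez("scene6.npz",**{k:np.asarray(v) for k,v in c.items()})
E
```

```text
20.525 [562.4 -94.5 178.4] [ 0.1  0.2 -1.6] [-0.   -0.02 -0.01] 28.918979460692196
```

View pics/scene6.png

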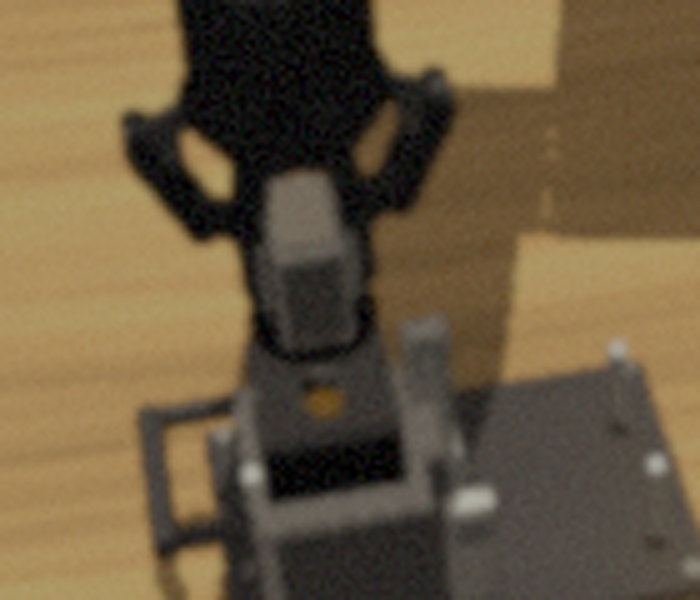

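```bash
python3 - <<'E'
from h import *
z=np.load("scene6.npz");c=Cam({k:z[k] for k in z.files});P=c.cloud()
for uv in [(283,345),(355,338),(319,342),(281,260),(350,252),(316,257)]:
    u,v=np.array(uv)/5+[170,150]-.4
    r=c.ray(u,v);t=(585.3-c.eye[0])/r[0];print(uv,(c.eye+r*t).round(1),P[int(round(v)),int(round(u))].round(1))
# expected pixels for housing corners if lamp axis is at TCP
for a in(-1,1):
  for zz in(150,202): print(a,zz,((c.proj(np.array([562.4,-94.5,zz])+23*sx+a*15*sy)-[170,150]+.4)*5).round(0))
E
```

```text
(283, 345) [ 585.3 -109.8  154.8] [ 584.7 -110.3  153.1]
(355, 338) [585.3 -79.7 153.2] [582.9 -78.8 151.3]
(319, 342) [585.3 -94.8 153.7] [585.5 -95.6 154. ]
(281, 260) [ 585.3 -105.9  201.9] [ 587.5 -105.6  202.7]
(350, 252) [585.3 -78.  201.3] [574.7 -76.8 191.7]
(316, 257) [585.3 -91.9 201. ] [586.5 -91.5 202. ]
-1 150 [287. 354.]
-1 202 [274. 262.]
1 150 [358. 342.]
1 202 [348. 250.]
```

The scene camera puts the lamp's front face at (585,-94.8), which matches the lamp axis lying on the TCP to within 1 mm. I'll insert with a force guard.

```bash
python3 - <<'E'
from rig import bot
from h import *
r=bot.servo_line([562.3,-94.5,155],speed=25,until_force=7)
s=bot.read_state();print(r,s["clock"],s["ee_pos"].round(1),s["ft_force"].round(1),s["moment"].round(2),s["grip_width"])
E
```

```text
False 21.6417 [562.4 -94.5 155.2] [ 0.8 -0.2 -2. ] [0.03 0.01 0.03] 29.321778128372674
```

It went into the keyhole with no contact force. Now push to flush.

```bash
python3 - <<'E'
from rig import bot
from h import *
for z in (150,146,143,141,140,139,138,137,136):
    r=bot.servo_line([562.3,-94.5,z],speed=25,until_force=20)
    s=bot.read_state();print(z,r,round(s["clock"],2),s["ee_pos"].round(1),s["ft_force"].round(1),s["moment"].round(2),round(s["grip_width"],1))
    if s["ft_force"][2]>22: break
E
```

```text
150 False 21.99 [562.6 -94.6 150.4] [ 1.  -0.7  3.1] [-0.07 -0.22  0.02] 28.9
146 False 22.3 [562.6 -94.6 146.4] [ 0.6 -0.9  5.9] [-0.02 -0.22 -0.01] 28.7
143 False 22.57 [562.6 -94.6 143.6] [-0.3 -0.3  6.8] [-0.04 -0.16 -0.01] 28.6
141 False 22.82 [562.6 -94.6 141.6] [ 1.5 -0.2  7.7] [ 0.03 -0.08 -0.01] 29.1
140 False 23.07 [562.7 -94.6 140.9] [-1.2 -0.1 10. ] [0.03 0.09 0.05] 29.0
139 False 23.32 [562.7 -94.6 140.9] [-4.8  0.6 20.9] [0.22 0.98 0.01] 28.9
138 False 23.57 [562.8 -94.6 140.9] [-11.    2.   30.5] [0.46 1.86 0.04] 28.9
```

Flush at TCP z 140.9: the force rises steeply below that, after about 10 N from the spring. I'll ease the press to about 20 N and twist clockwise in small steps.

```bash
python3 - <<'E'
from rig import bot
from h import *
bot.servo_line([562.3,-94.5,139.2],speed=20)
for d in (3,8,15,25,35,45,55,65,75,85,90,93):
    q=quat(tool(YAW+np.pi/2-np.radians(d))).tolist()
    bot.move_to([562.3,-94.5,139.2],q)
    s=bot.read_state();M=rot(s["tool_rot"]).as_matrix();print(d,round(s["clock"],2),s["ee_pos"].round(1),s["ft_force"].round(1),s["moment"].round(2),round(s["grip_width"],1),np.degrees(YAW+np.pi/2-np.arctan2(M[1,0],M[0,0])).round(1))
    if np.linalg.norm(s["ft_force"])>60 or abs(s["moment"][2])>1: print("stop");break
bot.dwell(.3)
c=bot.read_camera("scene");cv2.imwrite("pics/scene7.png",cv2.resize(c["image"][150:270,170:310],None,fx=5,fy=5,interpolation=cv2.INTER_CUBIC))
np.savez("scene7.npz",**{k:np.asarray(v) for k,v in c.items()})
E
```

```text
3 24.07 [562.9 -94.6 140.9] [-2.6 -0.3 17.4] [ 0.11  0.55 -0.09] 28.8 3.0
8 24.32 [563.  -94.7 140.9] [-0.8  1.1 16.3] [ 0.04  0.42 -0.03] 28.5 8.0
15 24.57 [563.  -94.7 140.9] [-0.9  0.2 15.8] [-0.06  0.4   0.03] 29.3 15.1
25 24.86 [563.  -94.8 140.9] [-0.9 -0.5 16. ] [-0.17  0.43 -0.04] 29.1 25.0
35 25.15 [562.9 -94.9 140.9] [-1.4 -1.5 16.9] [-0.27  0.53 -0.08] 29.2 35.0
45 25.44 [562.9 -95.  140.9] [-1.7 -1.1 16.3] [-0.33  0.56  0.  ] 28.9 45.1
55 25.73 [562.8 -95.  140.9] [-2.2 -3.  17.6] [-0.34  0.78 -0.01] 29.1 55.1
65 26.02 [562.8 -95.  140.9] [-3.6 -3.  17.5] [-0.43  0.86 -0.  ] 29.0 65.1
75 26.32 [562.7 -95.1 140.9] [-3.7 -2.1 16.8] [-0.45  0.91  0.02] 28.9 75.1
85 26.61 [562.6 -95.1 140.9] [-3.9 -3.5 18.1] [-0.38  1.04 -0.02] 28.9 85.0
90 26.86 [562.6 -95.  140.9] [-4.7 -2.7 17.8] [-0.42  1.16  0.02] 29.2 90.0
93 27.11 [562.6 -95.  140.9] [-5.8 -3.4 18.1] [-0.4   1.21  0.06] 28.9 93.0
```

View pics/scene7.png

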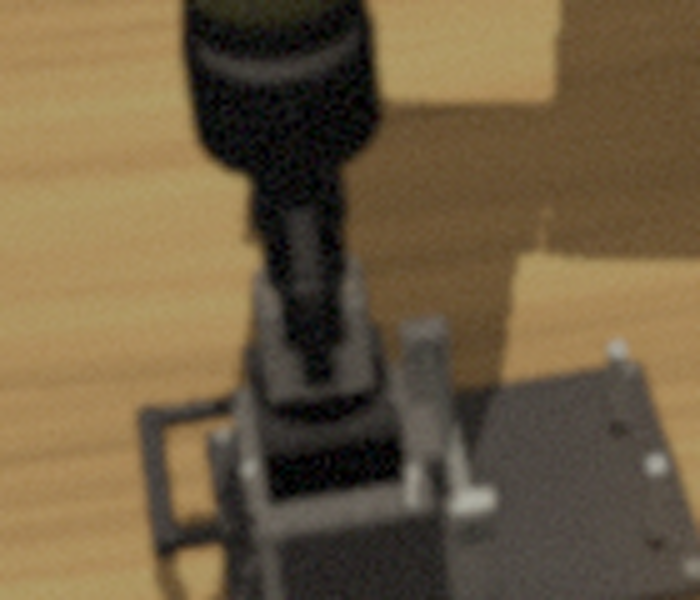

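The housing is now broadside to the camera (265–380 px wide at about y=375) with the flange down on the block. The twist moment reads lower than I expected, so I'll average it and check the housing yaw from the image.

```bash
python3 - <<'E'
from rig import bot
from h import *
def avg(n=12):
    L=[]
    for _ in range(n):
        bot.dwell(.03); s=bot.read_state(); M=rot(s["tool_rot"]).as_matrix()
        L.append(np.r_[s["ft_force"],s["moment"],s["ee_pos"],s["effort"][5],np.degrees(YAW+np.pi/2-np.arctan2(M[1,0],M[0,0])),np.degrees(np.arccos(-M[2,1]))])
    return np.mean(L,0).round(3)
print(avg())
bot.move_to([562.3,-94.5,139.2],quat(tool(YAW+np.pi/2-np.radians(96))).tolist());print(96,avg())
bot.move_to([562.3,-94.5,139.2],quat(tool(YAW+np.pi/2-np.radians(92))).tolist());print(92,avg())
bot.move_to([562.3,-94.5,139.2],quat(tool(YAW+np.pi/2-np.radians(80))).tolist());print(80,avg())
print(bot.read_state()["clock"])
z=np.load("scene7.npz");c=Cam({k:z[k] for k in z.files});P=c.cloud()
# expected housing outline at 93deg for z 112 (bottom), broad face nearest camera
cv2.imwrite("pics/scene7b.png",cv2.resize(cv2.convertScaleAbs(c.im[195:245,205:265],alpha=2.2,beta=10),None,fx=12,fy=12,interpolation=cv2.INTER_CUBIC))
for th in(80,93):
  a=YAW-np.radians(th);lx=np.array([np.cos(a),np.sin(a),0]);ly=np.array([-lx[1],lx[0],0])
  for k in(-23,23):
    print(th,k,((c.proj(np.array([562.6,-95,112])+k*lx+15*ly)-[205,195]+.5)*12).round(0),((c.proj(np.array([562.6,-95,164])+k*lx+15*ly)-[205,195]+.5)*12).round(0))
E
```

```text
[-5.49600e+00 -2.74400e+00  1.84460e+01 -3.71000e-01  1.18900e+00
  3.80000e-02  5.62573e+02 -9.50510e+01  1.40916e+02  4.70000e-02
  9.30040e+01  1.05000e-01]
96 [-5.98300e+00 -2.73900e+00  1.87000e+01 -3.88000e-01  1.27400e+00
  4.36000e-01  5.62530e+02 -9.50490e+01  1.40918e+02  4.50000e-01
  9.59730e+01  1.05000e-01]
92 [-5.43200e+00 -2.61600e+00  1.84150e+01 -3.70000e-01  1.14200e+00
  2.98000e-01  5.62582e+02 -9.50340e+01  1.40914e+02  2.78000e-01
  9.19810e+01  1.10000e-01]
80 [-4.67100e+00 -2.55600e+00  1.80210e+01 -3.91000e-01  1.03300e+00
  2.78000e-01  5.62641e+02 -9.50220e+01  1.40905e+02  2.54000e-01
  7.99820e+01  1.17000e-01]
29.875
80 -23 [499. 379.] [479. 170.]
80 23 [257. 451.] [227. 242.]
93 -23 [487. 402.] [467. 193.]
93 23 [233. 435.] [202. 226.]
```

View pics/scene7b.png

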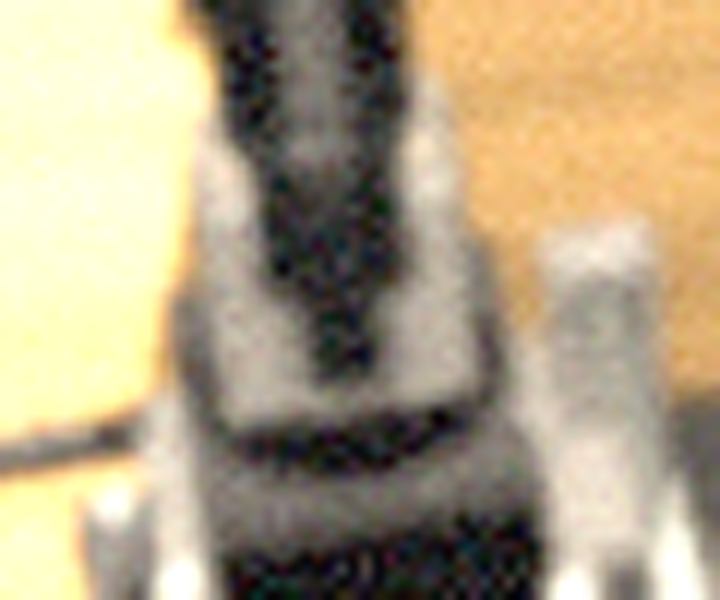

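The stop shows at 96° (0.44 N m), so the lugs are engaged, and the outline fits the 93° prediction (233,435)/(487,402). The moment on the return disagrees with the forward readings, though. A short back-and-forth will tell spring from friction.

```bash
python3 - <<'E'
from rig import bot
from h import *
def avg(n=6):
    L=[]
    for _ in range(n):
        bot.dwell(.03); s=bot.read_state(); M=rot(s["tool_rot"]).as_matrix()
        L.append(np.r_[s["ft_force"],s["moment"],s["effort"][5],np.degrees(YAW+np.pi/2-np.arctan2(M[1,0],M[0,0])),s["ee_pos"][2]])
    return np.mean(L,0).round(2)
for d in(70,55,40,55,70,80,86,90):
    bot.move_to([562.3,-94.5,139.2],quat(tool(YAW+np.pi/2-np.radians(d))).tolist());print(d,avg())
print(bot.read_state()["clock"])
E
```

```text
70 [ -3.83  -2.45  17.48  -0.41   0.93   0.26   0.2   69.98 140.92]
55 [ -3.51  -2.07  16.87  -0.35   0.71   0.25   0.19  54.98 140.92]
40 [ -2.44  -1.84  16.6   -0.23   0.57   0.19   0.17  39.98 140.92]
55 [-2.8300e+00 -2.3000e+00  1.6680e+01 -3.6000e-01  7.6000e-01 -1.0000e-02
  4.0000e-02  5.5010e+01  1.4091e+02]
70 [-3.8900e+00 -2.1600e+00  1.7830e+01 -3.8000e-01  9.0000e-01  1.0000e-02
  7.0000e-02  7.0010e+01  1.4092e+02]
80 [-4.4000e+00 -2.7200e+00  1.7690e+01 -3.7000e-01  1.0100e+00  2.0000e-02
  8.0000e-02  8.0010e+01  1.4092e+02]
86 [-4.7500e+00 -2.6000e+00  1.7790e+01 -3.9000e-01  1.1000e+00  2.0000e-02
  1.0000e-01  8.6010e+01  1.4091e+02]
90 [-5.6600e+00 -2.6600e+00  1.8250e+01 -3.9000e-01  1.1600e+00  4.0000e-02
  8.0000e-02  9.0010e+01  1.4091e+02]
33.9917
```

The forward and return moments average 0.12 to 0.15 N m, rising with angle. That matches the return spring, plus about ±0.12 N m of flange friction. One last look before I hand in.

```bash
python3 - <<'E'
from rig import bot
from h import *
I=[]
for n in("top","scene"):
    c=bot.read_camera(n);I.append(c["image"]);cv2.imwrite(f"pics/{n}8.png",c["image"])
    a=cv2.imread(f"pics/{n}0.png")
    print(n)
s=bot.read_state();print(s["clock"],s["ee_pos"].round(2),s["grip_width"],np.abs(s["qvel"]).max())
E
```

```text
top
scene
34.0917 [562.6  -95.05 140.94] 29.288095013410985 0.0014293239465363486
```

View pics/scene8.png

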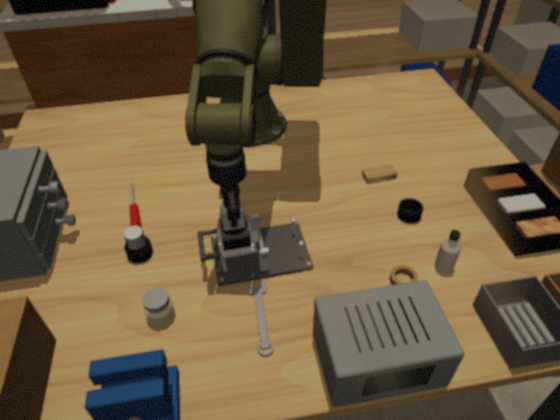

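The lamp head is in the socket at about (233,235), the plate is over, and the cup at (410,211) is empty. The plug (135,240), screwdriver, jar, wrench, tape, glue and offcut are where they were in the first picture.

```bash
python3 -c "
from rig import bot
print(bot.finish_job())"
```

```text
the job is handed in; nothing more can be done
None
```

I turned the plate right over by its bar and pushed the lamp head cap-down into the socket until it sat flush. I then twisted it 90° clockwise and handed the job in at 34.1 s, still gripping it; no verdict was reported.

**Last checks that agreed:**
- **Plate:** over and level in the last pictures. The socket top measured 106 mm by depth (104 mm by triangulation), against 106 mm given.
- **Insertion:** the lamp head entered the keyhole without contact force. It stopped hard at TCP height 140.9 mm, where flush was expected, and was held with about 18 N of press.
- **Turn:** the tool was at 90.0° and not moving. The stop showed up as a sharp torque rise somewhere between 93° and 96°, where about 93.4° was expected.
- **Grip:** the fingers were about 29 mm apart on the 30 mm housing, with the grip force set to 100 N.
- **Bystanders:** the plug and the other loose things look unmoved in the scene camera. I compared them by eye only.

**What disagreed or could not be checked:**
- **Twist moment:** it read almost zero while turning forward and about 0.25 N m on the way back. I take this as the return spring (the average of 0.12–0.15 N m fits it) plus or minus flange friction. I could not see the sprung part itself.
- **Grip after the stop test:** turning to 96° went past the stop, so the lamp head may have slipped slightly in the grip. I checked its angle from the image only before that.
- **Flip forces:** the force on the tool reached about 37 N during the flip, because the bar was gripped about 2 mm off the assumed arc.

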